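Close and lock an instrument housing with its keyed lid

ROBOT

A 7-joint arm with a two-finger parallel gripper is mounted at the origin on the work surface. World frame = base frame: x ahead of the robot, y to its left, z up, the work surface at z = 0. Lengths are in m, angles in degrees, forces in N, time in s.
With the tool pointing down it reaches from about 0.4 to 0.875 m from the base axis. Payload 6.5 kg.
Tool frame: the origin (TCP) lies midway between the tips of the shut fingers; the grasp point (between the pads) lies 19 mm behind it (tcp_to_grasp is the distance from the TCP to the grasp point, in m); z points along the fingers, y is the line along which they close (so a half turn about z gives the same grasp; the last joint's range is limited). The gripper opens to 88 mm and grips with 3 to 60 N. Pads are 18 mm wide; open, the fingers measure 123 mm over their backs; the gripper's body (75 mm by 187 mm) begins 45 mm behind the grasp point.
Start: joints at [70.348, 30.733, -0.252, 88.115, 0.149, 61.152, -4.079], TCP at [0.178, -0.625, 0.239] pointing down, gripper open.
Joint ranges: [-154.64, 154.64], [-21.42, 123.67], [-72.66, 72.17], [13.99, 137.28], [-74.86, 254.86], [10.95, 109.41], [-158.01, 158.01]. Speed limits (degrees/s): [136.94, 136.94, 180, 180, 180, 180, 180].

INTERFACE

Orientations are given as a 3x3 rotation matrix whose columns are the frame's x, y, z axes.
In Python, from workcell import * gives the robot as it stands.
- The arm moves only by the tool send_rows, never from a script. Its argument "rows" is a list of rows, each a list of 7 numbers: the turn, a rotation vector about the tool's x, y, z in units of 360 degrees (1.0 is 360 degrees), then the shift along the tool's x, y, z in units of 0.1 m (1.0 is 0.1 m), then the closure, from -1 (fully open) to 1 (shut). In form: [[ax, ay, az, x, y, z, grip], ...]. A call has 1 to 20 rows; each row shifts and turns the commanded pose from where the row before left it, along the tool's axes as they then stand; what a row does not reach is not made up. A row lasts 1/8 s, in which the tool goes at most 62.5 mm and 10.7 degrees, less where a joint would pass 70% of its speed; a pose out of reach is approached as far as the arm can. A call with a number of a shift or a turn outside -1 to 1 is refused whole. A call with a gripper value outside its range is refused whole. The fingers move at their own pace and stop on an object; the grip force is fixed at half the most. Time passes only in rows, so rows that do not move let the fingers close. It gives the time, the measured TCP pose, the force, the opening and the grip force at its end, in the units of the state.
- get_obs(): the state, without advancing time (a new reading comes with each control period).
- capture(name): name is "scene" or "top" or "wrist"; returns the picture (480x640x3 uint8, red, green, blue); there is no depth.
- camera_info(name): a dict with "fx", "fy", "cx", "cy" (pixels), "rvec" (rotation vector, rad) and "tvec" (3), from world to camera coordinates, as OpenCV has them. Camera axes: x right, y down, z forward; pixel columns grow to the right and rows downward; lengths in m; the calibration is good to about 2 mm. A picture is of the moment at which its call begins: read the wrist's pose just before it. camera_info takes no time and is no camera call; for the wrist camera it gives the pose at the moment of the call.
- hand_in(): hands the job in; it is judged then, once.
The state is a dict: "time_s": time; "qpos": joint angles; "dq": joint speeds; "joint_efforts": joint torques, N m; "tool_pos": TCP position; "ee_rot": TCP orientation; "contact_force": force on the tool from outside, world axes, zero at the start; "ft_torque": the same for the moment, N m; "gripper_width": finger opening in m; "grip_force": force on a finger pad.
Only numpy, scipy, OpenCV 4.12 (cv2) and the standard library are available. Lean on these libraries where they do the work, as an engineer would, in place of code of your own. Each camera call takes 0.05 s, during which the arm holds its last target. There are 200 camera calls.

TASK

Close the instrument housing: set the lid on its rim with the yellow key resting on the rim well away from the yellow-marked notch, then turn the lid on the rim until the key drops into the notch, and seat it fully home. Then take the T-handle wrench from its stand, fit it over the red drive bar down in the lock well, turn the lock clockwise to its stop, and stand the wrench back in its stand. Leave everything else on the bench where it is.

Things in the scene. Friction and masses are not known exactly. Their poses are not given: they have to be found in the camera images.
- lid: Loose lid, 0.25 to 0.5 kg, upright: round aluminium flange 140 mm across, 6 mm thick, a 99 mm round black plug 16 mm deep below it (92 mm at its lowest 5 mm), a yellow key, a black bar handle on top; 58 mm high. It starts on the table on its plug, flange top 22 mm up. Origin: middle of its underside. Own x to the key, own z up.
- lid_center (a point): On the lid's axis, half-way up (29 mm above the plug's underside); axes as the lid's. The handle is a bar 90 mm long along own y, 14 mm wide (own x), from 13 to 29 mm above this point, on two 14 mm feet near its ends (centred 36 mm from the axis), open beneath.
- lid_key (a point): Middle of the lid's key, level with the flange's underside, 62 mm from the lid's axis along own x, 13 mm below lid_center. The key is a yellow block 14 mm wide hanging 8 mm below the flange, just outside the plug; a yellow ear shows it on top, reaching 8 mm past the flange's edge.
- housing: Fixed dark-blue round instrument pot, 140 mm outside, bore 108 mm (4.5 mm play round the plug), rim 79 mm above the table. Origin: middle of its underside. Own x points to the aluminium lock well joined to its side (centre 100 mm from the pot's axis, 39 mm inside, 60 mm outside, mouth 68 mm above the table), own z up.
- rim (a point): Centre of the pot's mouth, level with the rim top; axes as the housing's. With the key riding on the rim, lid_center is 21 mm above it and the plug 8 mm into the bore, which centres the lid and lets it turn. Let go there, it tips about 3 degrees. Fully seated, the flange lies on the rim and lid_center is 13 mm above it.
- notch (a point): Mouth of the notch in the rim, level with the rim top, 62 mm from the pot's axis, 120 degrees anticlockwise (from above) of the housing's own x; marked yellow in and below it. About 23 mm wide (the key is 14), 9 mm deep, right through the rim.
- lock_drive (a point): Middle of the top of the lock's drive bar, 42 mm above the table, on the axis of the lock well: a red upright tongue 20 mm long (own x), 7 mm thick (own y), 12 mm tall, standing on a disc 30 mm above the table.
- lock (a joint): Angle of the lock, rad: starts at 0 to 0.25, 1.25 is locked, at its stop; it grows as the drive bar turns clockwise seen from above. Stiff (about 0.1 N m), it stays where left.
- wrench: Loose T-handle wrench, 0.18 kg, 125 mm long, standing upright in its stand. Origin: middle of its foot's underside. Shaft 12 mm thick, below it a 22 mm round sleeve from 16 to 72 mm up. The foot is a fork 22 x 22.5 mm outside with a slot 10.5 mm wide, 16 mm deep, along own x, that fits over the drive bar either way round.
- wrench_center (a point): On the wrench's axis, half-way up (62.5 mm above its foot's underside). Own z up, own x along its handle: a red bar 90 mm long, 14 mm square, its middle 55.5 mm above this point.
- wrench_foot (a point): Middle of the underside of the wrench's foot; fully on the drive bar it is 12 mm below lock_drive.
- stand_floor (a point): Middle of the inner floor of the wrench's stand, 8 mm above the table: a fixed wooden cup, 41 mm inside, 56 mm outside, rim 65 mm above the table, on a round foot 90 mm across.
- multimeter: Bystander: a yellow handheld multimeter lying flat, 150 x 75 x 32 (mm). Origin at the middle of its underside. Leave alone.
- solvent: Bystander: a white bottle with red cap, 60 across, 130 high (mm). Origin at the middle of its underside. Leave alone.
- spool: Bystander: a grey spool standing on end, 64 across, 58 high (mm). Origin at the middle of its underside. Leave alone.
- mug: Bystander: a blue mug, 76 across, 90 high, with a handle (mm). Origin at the middle of its underside. Leave alone.
- screw_bin: Bystander: a small blue open bin, 100 x 120 x 50 (mm). Origin at the middle of its underside. Leave alone.
- board_module: Bystander: a green circuit board with parts, 140 x 100, 24 high (mm). Origin at the middle of its underside. Leave alone.
- flux_jar: Bystander: an amber jar with black cap, 66 across, 70 high (mm). Origin at the middle of its underside. Leave alone.

How it is judged (in metres and radians):
On the way, in this order (a step that is already met when the one before it is completed fails the run):
1. the lid rests centred and about level on the rim, its key on the rim at least 25 mm from the notch (horizontal distance between lid_center and rim below 0.0075 m and z of lid_center in the frame of rim between 0.0156 and 0.0245 m and angle between lid_center's own z axis and vertical below 0.1 rad and horizontal distance between lid_key and notch above 0.025 m and contact force between lid and housing above 0.3 N), for 0.2 s.
2. the lid has been turned on the rim, still riding on its key, to within 18 mm of the notch (horizontal distance between lid_center and rim below 0.0075 m and z of lid_center in the frame of rim between 0.0156 and 0.0245 m and angle between lid_center's own z axis and vertical below 0.1 rad and horizontal distance between lid_key and notch below 0.018 m).
3. the key is in the notch and the lid seated on the rim (horizontal distance between lid_center and rim below 0.0075 m and z of lid_center in the frame of rim below 0.0155 m and horizontal distance between lid_key and notch below 0.009 m and angle between lid_center's own z axis and vertical below 0.035 rad), for 0.2 s.
4. the lock is turned to its stop with the wrench fitted on it (all of step 3 and value of joint lock above 1.08 rad and distance between wrench_foot and lock_drive below 0.018 m), for 0.1 s.
At the end, for the whole second after the job is handed in: The lid is seated: centred within 7.5 mm, flange within 2.5 mm of the rim, key within 9 mm of the notch's middle, level within 2 degrees; the lock is past 1.08 rad (stop at 1.25); the wrench stands in its stand (foot on the stand's floor, leaning less than 17 degrees); lid and wrench are at rest (all of step 3 and value of joint lock above 1.08 rad and horizontal distance between wrench_foot and stand_floor below 0.014 m and height (world z) of wrench_foot below 0.02 m and angle between wrench_center's own z axis and vertical below 0.3 rad and linear speed of each of lid, wrench below 0.02 m/s); the robot touches nothing.
It fails at once if the lock is turned before the wrench is on it (value of joint lock above 0.4 rad and velocity of joint lock above 0.05 rad/s and distance between wrench_foot and lock_drive above 0.03 m).
It fails at once if a bystander is moved more than 30 mm (distance of any of multimeter, solvent, spool, mug, screw_bin, board_module, flux_jar from where it was at the start of the episode above 0.03 m).
It also fails if it takes over 72 s, if anything falls off the work surface, if the arm or the gripper's body presses on something with over 40 N, if the wrist force passes 120 N, or if a joint passes its speed limit or range.

## Working session

There is one attempt and no reset: what is moved stays moved. The work goes in short steps, Python scripts to look and compute and a tool call to move; the robot and the scene stay as the last step left them, time stands still between calls to the robot, and variables do not carry over. Pictures are saved under pics/ and viewed, at most 10 in all, crops included, and the job is handed in when it is done.

Besides the shell and the picture viewer there is one more tool, called after "Emit:" as name(argument=value, ...) on one line, values as JSON. send_rows: Moves the arm, as the interface text tells. Shifts and turns lie within -1 to 1; 1 stands for 0.1 m of shift or 360 degrees of turn. Its arguments: {"type":"object","properties":{"rows":{"type":"array","items":{"type":"array","items":{"type":"number"}}}},"required":["rows"]}

```bash
mkdir -p pics; ls; python3 - <<'E'
from workcell import *
import cv2,numpy as np
o=get_obs(); print(o)
for n in ["scene","top"]:
    im=capture(n); cv2.imwrite(f"pics/{n}0.png",im[:,:,::-1]); print(n,camera_info(n))
E
```

```text
pics
{'time_s': 0.0, 'qpos': array([70.34693363, 30.77792646, -0.25525141, 88.16910139,  0.14867447,
       61.15194799, -4.07882786]), 'dq': array([ 0.14131579, -0.00908628, -0.0022088 , -0.0632601 , -0.0730484 ,
        0.0562184 ,  0.06966771]), 'joint_efforts': array([ 2.63220518e-04, -5.70971811e+01,  9.89956856e-01, -2.51595783e+01,
       -5.64592006e-02,  1.78459048e-02,  1.75004902e-04]), 'tool_pos': array([ 0.17746756, -0.62467444,  0.23784493]), 'ee_rot': array([[ 9.61906072e-01,  2.73379542e-01, -5.78830430e-04],
       [ 2.73380131e-01, -9.61904712e-01,  1.62145816e-03],
       [-1.13506229e-04, -1.71793118e-03, -9.99998518e-01]]), 'contact_force': array([-0.24202393,  0.39260903, -0.24371799]), 'ft_torque': array([-0.01724103, -0.05788708, -0.00805195]), 'grip_force': 0.0, 'gripper_width': 0.08832663944479192}
scene {'fx': 597.5281603708364, 'fy': 597.5281603708364, 'cx': 323.5901249636475, 'cy': 252.06846017912932, 'rvec': array([ 2.32909913,  0.6266136 , -0.26394659]), 'tvec': array([-0.47087589, -0.11732878,  2.03284937])}
top {'fx': 489.8628558065991, 'fy': 489.8628558065991, 'cx': 310.12658903670746, 'cy': 234.94341827907994, 'rvec': array([ 2.16969135, -2.15138351,  0.13581221]), 'tvec': array([0.03868544, 0.5393985 , 1.11671814])}
```

View pics/top0.png

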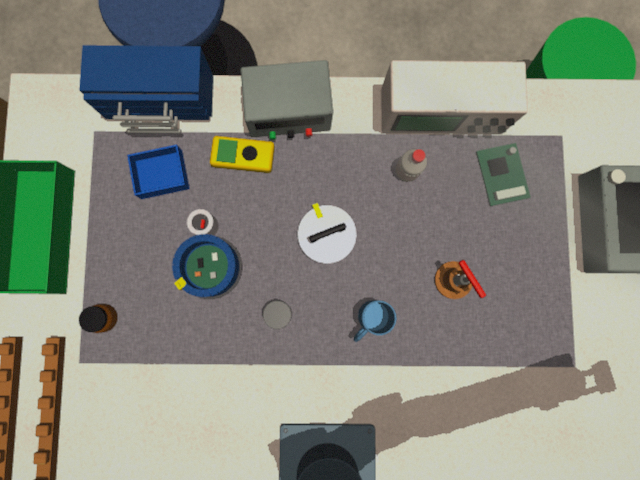

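View pics/scene0.png

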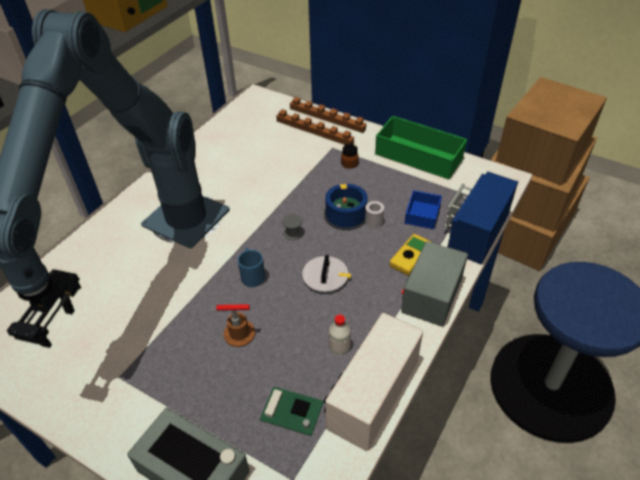

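The top view shows the lid at (327,234) with its key at (318,211). The pot is at (206,267), the well at (200,222) and the yellow notch at (181,284). The stand is at (453,280) and the red wrench handle at (472,279). The scene view agrees.

```bash
cat > h.py <<'E'
from workcell import *
import cv2, numpy as np
class Cam:
    def __init__(s,n):
        c=camera_info(n); s.K=np.array([[c['fx'],0,c['cx']],[0,c['fy'],c['cy']],[0,0,1]])
        s.R=cv2.Rodrigues(np.array(c['rvec']))[0]; s.t=np.array(c['tvec'])
    def ray(s,px,z):
        """pixels (n,2) -> world xy on plane z"""
        p=np.c_[np.atleast_2d(px).astype(float),np.ones(len(np.atleast_2d(px)))]
        d=(s.R.T@np.linalg.inv(s.K)@p.T).T; o=-s.R.T@s.t
        return (o+d*((z-o[2])/d[:,2:]))[:,:2]
    def proj(s,P):
        q=(s.K@(s.R@np.atleast_2d(P).T+s.t[:,None])).T; return q[:,:2]/q[:,2:]
def mask(im,lo,hi,roi=None):
    """HSV range mask, roi=(u0,v0,u1,v1)"""
    m=cv2.inRange(cv2.cvtColor(im,cv2.COLOR_RGB2HSV),np.array(lo),np.array(hi))
    if roi:
        k=np.zeros_like(m); u0,v0,u1,v1=roi; k[v0:v1,u0:u1]=m[v0:v1,u0:u1]; m=k
    return m
def big(m):
    c=cv2.findContours(m,cv2.RETR_EXTERNAL,cv2.CHAIN_APPROX_NONE)[0]
    return max(c,key=cv2.contourArea)[:,0,:]
def pts(m): return np.argwhere(m)[:,::-1]
def circ(P):
    """fit circle to xy points"""
    A=np.c_[2*P,np.ones(len(P))]; s=np.linalg.lstsq(A,(P**2).sum(1),rcond=None)[0]
    return s[:2],np.sqrt(s[2]+s[:2]@s[:2])
def ang(v): return np.degrees(np.arctan2(v[1],v[0]))
E
python3 - <<'E'
from h import *
im=capture("top"); c=Cam("top")
# lid
fl=big(mask(im,(0,0,150),(180,60,255),(290,195,365,270))); C,r=circ(c.ray(cv2.convexHull(fl)[:,0],.022)); print("lid",C,r)
k=c.ray(pts(mask(im,(22,120,120),(35,255,255),(300,195,340,230))),.022).mean(0); print("key",k,ang(k-C))
b=pts(mask(im,(0,0,0),(180,255,70),(300,215,355,255))); B=c.ray(b,.058); print("bar",B.mean(0),len(b)); u,s,v=np.linalg.svd(B-B.mean(0),full_matrices=False); print(ang(v[0]))
# pot
p=big(mask(im,(100,120,30),(130,255,255),(165,228,245,305))); H=cv2.convexHull(p)[:,0]; print("pot",circ(c.ray(H,.079)))
n=c.ray(pts(mask(im,(22,120,120),(35,255,255),(165,270,200,300))),.075).mean(0); print("notch",n)
w=big(mask(im,(0,0,130),(180,60,255),(180,205,220,242))); print("well",circ(c.ray(cv2.convexHull(w)[:,0],.068)))
d=c.ray(pts(mask(im,(0,150,80),(8,255,255),(185,210,215,240))),.042); print("drive",d.mean(0),len(d)); v=np.linalg.svd(d-d.mean(0))[2]; print(ang(v[0]))
# wrench
h=c.ray(pts(mask(im,(0,180,120),(6,255,255),(440,250,500,310))),.1335); print("wr",h.mean(0),len(h)); v=np.linalg.svd(h-h.mean(0),full_matrices=False)[2]; print(ang(v[0]), np.ptp(h@v[0]))
E
```

```text
lid [0.5438773  0.00370403] 0.0696875052354757
key [0.60090982 0.02721589] 22.4040780967667
bar [0.54239253 0.00514654] 210
112.12085519201145
pot (array([0.46303127, 0.2772917 ]), np.float64(0.07144379017075264))
notch [0.42338669 0.33280255]
well (array([0.56347427, 0.29647483]), np.float64(0.030846769532160673))
drive [0.56285498 0.29464197] 33
-179.62034010647295
wr [ 0.43680567 -0.2999484 ] 240
-148.52913526143257 0.087412944989433
```

Emit:
send_rows(rows=[[0,0,-0.0268,0,0,0,-1],[0,0,-0.0268,0,0,0,-1],[0,0,-0.0268,0,0,0,-1],[0,0,-0.0268,0,0,0,-1],[0,0,-0.0268,0,0,0,-1],[0,0,-0.0268,0,0,0,-1],[0,0,-0.0268,0,0,0,-1],[0,0,-0.0268,0,0,0,-1],[0,0,-0.0268,0,0,0,-1],[0,0,-0.0268,0,0,0,-1]])

```text
time_s: 1.4
tool_pos: [0.1774, -0.625, 0.2383]
ee_rot: [[-0.385, 0.923, -0.0], [0.923, 0.385, 0.001], [0.001, -0.0, -1.0]]
contact_force: [0.4, 0.0, -0.1]
gripper_width: 0.0882
grip_force: 0.0
```

Emit:
send_rows(rows=[[0,0,0,0.295,0.385,0,-1],[0,0,0,0.295,0.385,0,-1],[0,0,0,0.295,0.385,0,-1],[0,0,0,0.295,0.385,0,-1],[0,0,0,0.295,0.385,0,-1],[0,0,0,0.295,0.385,0,-1],[0,0,0,0.295,0.385,0,-1],[0,0,0,0.295,0.385,0,-1],[0,0,0,0.295,0.385,0,-1],[0,0,0,0.295,0.385,0,-1],[0,0,0,0.295,0.385,0,-1],[0,0,0,0.295,0.385,0,-1],[0,0,0,0.295,0.385,0,-1],[0,0,0,0.295,0.385,0,-1],[0,0,0,0.295,0.385,0,-1],[0,0,0,0,0,0,-1],[0,0,0,0,0,0,-1]])

```text
time_s: 3.52
tool_pos: [0.5431, 0.0027, 0.2383]
ee_rot: [[-0.38, 0.925, -0.001], [0.925, 0.38, -0.001], [-0.0, -0.001, -1.0]]
contact_force: [0.4, -1.1, 1.1]
gripper_width: 0.0883
grip_force: 0.0
```

```bash
cat >> h.py <<'E'
def plan(xyz,yaw):
    """turn (units of 360) then shift (0.1 m, in turned tool frame) to put TCP at xyz with tool y at yaw deg"""
    o=get_obs(); R=o['ee_rot']; y=np.radians(yaw); c,s=np.cos(y),np.sin(y)
    T=np.array([[s*-1,c,0],[c,s,0],[0,0,-1.]])
    rv=cv2.Rodrigues(R.T@T)[0][:,0]/(2*np.pi)
    print("pos",o['tool_pos'].round(4),"y-yaw",ang(R[:,1]).round(2),"q7",o['qpos'][6].round(1),"F",o['contact_force'].round(1),"w",o['gripper_width'].round(4),"t",round(o['time_s'],2))
    print("turn",rv.round(4),"shift",(T.T@(np.array(xyz)-o['tool_pos'])*10).round(3))
E
python3 - <<'E'
from h import *
plan([.5435,.0042,.12],22.4)
c=Cam("wrist"); im=capture("wrist"); cv2.imwrite("pics/w1.png",im[:,:,::-1]); print((-c.R.T@c.t).round(3))
E
```

```text
Traceback (most recent call last):
  File "h.py", line 34, in plan
    print("pos",o['tool_pos'].round(4),"y-yaw",ang(R[:,1]).round(2),"q7",o['qpos'][6].round(1),"F",o['contact_force'].round(1),"w",o['gripper_width'].round(4),"t",round(o['time_s'],2))
                                                                                                                                   ^^^^^^^^^^^^^^^^^^^^^^^^
AttributeError: 'float' object has no attribute 'round'
```

```bash
sed -i "s/o\['gripper_width'\].round(4)/round(o['gripper_width'],4)/" h.py
python3 - <<'E'
from h import *
plan([.5435,.0042,.12],22.4)
c=Cam("wrist"); im=capture("wrist"); cv2.imwrite("pics/w1.png",im[:,:,::-1]); print((-c.R.T@c.t).round(3))
E
```

```text
pos [0.5431 0.0027 0.2383] y-yaw 22.32 q7 2.0 F [ 0.4 -1.1  1.1] w 0.0883 t 3.52
turn [-0.0002  0.     -0.0002] shift [0.012 0.009 1.183]
[0.511 0.08  0.385]
```

View pics/w1.png

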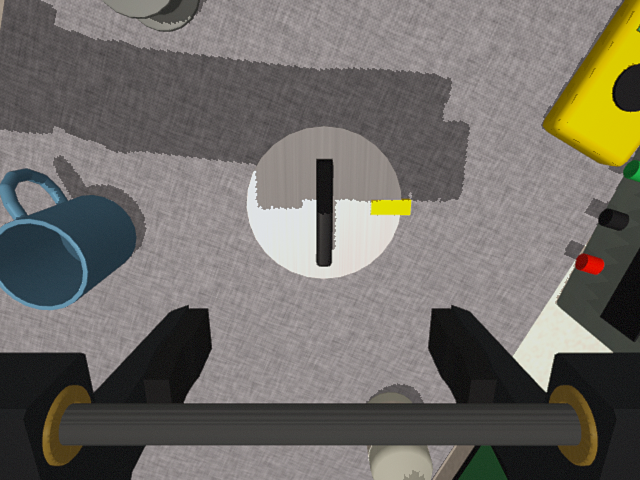

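The wrist view shows the lid centred with its black handle bar vertical, from (324,160) to (324,265), and the key at (390,207). The fingers are well aligned, so I'll measure once and go down.

```bash
python3 - <<'E'
from h import *
c=Cam("wrist"); im=capture("wrist")
B=c.ray(pts(mask(im,(0,0,0),(180,255,75),(310,150,340,275))),.058); v=np.linalg.svd(B-B.mean(0),full_matrices=False)[2]
ctr=(B@v[0]).max()/2+(B@v[0]).min()/2; print("bar",B.mean(0),ang(v[0]),np.ptp(B@v[0]),np.ptp(B@v[1]))
k=pts(mask(im,(22,120,120),(35,255,255),(360,190,420,225))); print("key",c.ray(k,.022).mean(0))
plan(np.r_[B.mean(0),.031],22.4)
E
```

```text
bar [0.54379711 0.00816293] -67.7131034590615 0.0897151775561919 0.013654959310536285
key [0.60182454 0.0268676 ]
pos [0.543  0.0017 0.2384] y-yaw 22.21 q7 2.0 F [0.2 0.9 0.8] w 0.0882 t 3.62
turn [-0.0002  0.0001 -0.0005] shift [0.056 0.032 2.074]
```

```bash
python3 - <<'E'
from h import *
c=Cam("wrist"); im=capture("wrist"); 
g=cv2.Canny(cv2.cvtColor(im,cv2.COLOR_RGB2GRAY),60,160); P=c.ray(pts(g),.022)
C=np.array([.5439,.0045])
for w in (.008,.005,.003,.002):
    d=np.linalg.norm(P-C,axis=1); Q=P[abs(d-.07)<w]; C,r=circ(Q); print(C,r,len(Q))
k=pts(mask(im,(22,120,120),(35,255,255),(360,190,420,225))); K=c.ray(k,.022); print(ang(K.mean(0)-C), np.linalg.norm(K.mean(0)-C))
o=get_obs(); print(o['tool_pos'], (c.proj(np.r_[C,.022])))
E
```

```text
[0.54513977 0.00364714] 0.07015728305170896 662
[0.5453949  0.00380596] 0.06992728964390858 614
[0.54548988 0.00389418] 0.06982420512159183 579
[0.54550964 0.00390723] 0.06977729032079565 558
21.96756100436239 0.06074049418492536
[0.54306826 0.00180519 0.23852037] [[323.98370022 205.59505089]]
```

Emit:
send_rows(rows=[[0,0,0,0.015,0.028,0.4,-1],[0,0,0,0,0,0.4,-1],[0,0,0,0,0,0.4,-1],[0,0,0,0,0,0.4,-1],[0,0,0,0,0,0.3,-1],[0,0,0,0,0,0.17,-1],[0,0,0,0,0,0,-1],[0,0,0,0,0,0,1],[0,0,0,0,0,0,1],[0,0,0,0,0,0,1],[0,0,0,0,0,0,1],[0,0,0,0,0,0,1],[0,0,0,0,0,0,1],[0,0,0,0,0,0,1],[0,0,0,0,0,0,1]])

```text
time_s: 5.55
tool_pos: [0.5455, 0.006, 0.0317]
ee_rot: [[-0.38, 0.925, -0.0], [0.925, 0.38, -0.0], [0.0, -0.0, -1.0]]
contact_force: [0.3, -0.6, -0.1]
gripper_width: 0.0134
grip_force: 30.0
```

Emit:
send_rows(rows=[[0,0,0,0,0,-0.2,1],[0,0,0,0,0,-0.4,1],[0,0,0,0,0,-0.46,1],[0,0,0,0,0,-0.46,1],[0,0,0,0,0,-0.46,1],[0,0,0,0,0,-0.46,1],[0,0,0,0,0,-0.44,1],[0,0,-0.025,0,0,0,1],[0,0,-0.025,0,0,0,1],[0,0,-0.025,0,0,0,1],[0,0,-0.025,0,0,0,1],[0,0,-0.025,0,0,0,1],[0,0,-0.025,0,0,0,1],[0,0,-0.025,0,0,0,1]])

```text
time_s: 7.3
tool_pos: [0.5445, 0.006, 0.3202]
ee_rot: [[-0.997, 0.075, -0.001], [0.075, 0.997, -0.001], [0.001, -0.001, -1.0]]
contact_force: [0.8, -0.1, -4.0]
gripper_width: 0.0136
grip_force: 30.0
```

Emit:
send_rows(rows=[[0,0,0,-0.03,0.35,0,1],[0,0,0,-0.03,0.4,0,1],[0,0,0,-0.04,0.4,0,1],[0,0,0,-0.04,0.4,0,1],[0,0,0,-0.04,0.4,0,1],[0,0,0,-0.03,0.4,0,1],[0,0,0,-0.03,0.4,0,1],[0,0,0,0,0,0,1],[0,0,0,0,0,0,1]])

```text
time_s: 8.43
tool_pos: [0.5915, 0.2773, 0.3198]
ee_rot: [[-0.997, 0.081, -0.001], [0.081, 0.997, -0.001], [0.0, -0.001, -1.0]]
contact_force: [0.4, 0.6, -3.6]
gripper_width: 0.0139
grip_force: 30.0
```

```bash
python3 - <<'E'
from h import *
plan([.463,.278,.2],85)
c=Cam("wrist"); im=capture("wrist"); cv2.imwrite("pics/w2.png",im[:,:,::-1]); print((-c.R.T@c.t).round(3), c.proj([.463,.278,.079]))
E
```

```text
pos [0.5915 0.2773 0.3198] y-yaw 85.35 q7 36.6 F [ 0.4  0.6 -3.6] w 0.0139 t 8.43
turn [-0.0002 -0.0001  0.001 ] shift [ 1.281 -0.105  1.198]
[0.508 0.284 0.467] [[308.31118578  54.87887123]]
```

View pics/w2.png

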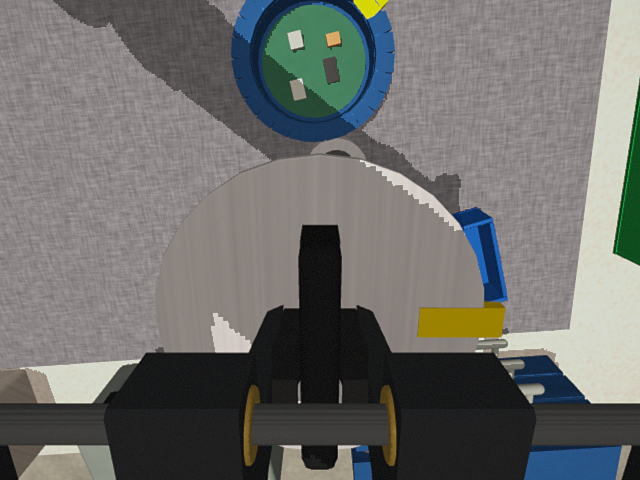

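The picture shows the pot rim centred near (313,58), with the notch at (372,5) at the top edge. The held lid has its centre near (320,310) and its key at (460,322). I'll measure both.

```bash
cat > m.py <<'E'
from h import *
o=get_obs(); c=Cam("wrist"); im=capture("wrist"); hsv=cv2.cvtColor(im,cv2.COLOR_RGB2HSV)
p=big(mask(im,(100,100,30),(125,255,255),(180,0,440,155))); p=p[(p[:,1]>2)]
P=c.ray(p,.079); C=np.array([.463,.278])
for w in (.01,.006,.004,.003):
    d=np.linalg.norm(P-C,axis=1); Q=P[abs(d-.07)<w]; C,r=circ(Q); print("pot",C,r,len(Q))
n=pts(mask(im,(22,120,60),(35,255,255),(330,0,410,30))); N=c.ray(n,.079).mean(0); print("notch",N,ang(N-C))
z=o['tool_pos'][2]-.0097
P=c.ray(pts(cv2.Canny(cv2.cvtColor(im,cv2.COLOR_RGB2GRAY),40,120)[:350]),z); L=o['tool_pos'][:2]
for w in (.006,.004,.002):
    d=np.linalg.norm(P-L,axis=1); Q=P[abs(d-.07)<w]; L,r=circ(Q); print("lid",L,r,len(Q))
print("lid off in tool", o['ee_rot'].T@np.r_[L-o['tool_pos'][:2],0])
K=c.ray(pts(mask(im,(22,120,60),(35,255,255),(400,290,520,345))),z).mean(0); print("key ang",ang(K-L))
E
python3 m.py
```

```text
pot [0.46584122 0.28118208] 0.06924750829135028 375
pot [0.4654783  0.28136223] 0.06949175525131329 369
pot [0.4654019  0.28140054] 0.06954203639164201 367
pot [0.4653746  0.28141425] 0.06955985300299199 366
notch [0.43095251 0.3319008 ] 124.28644432390216
lid [0.59219849 0.27616384] 0.0713715896788297 2015
lid [0.59321688 0.27587327] 0.07106005133135818 1485
lid [0.59370305 0.27572114] 0.0703785455087643 988
lid off in tool [-1.89598092e-03 -7.20245840e-04  9.79225661e-07]
key ang 85.07840063115133
```

Emit:
send_rows(rows=[[0,0,0,0.2,0,0,1],[0,0,0,0,0,0,1],[0,0,0,0,0,0,1]])

```text
time_s: 8.9
tool_pos: [0.5728, 0.2786, 0.3199]
ee_rot: [[-0.997, 0.083, 0.001], [0.083, 0.997, -0.001], [-0.001, -0.001, -1.0]]
contact_force: [0.6, -0.4, -3.8]
gripper_width: 0.013
grip_force: 30.0
```

```bash
python3 - <<'E'
from h import *
c=Cam("wrist"); im=capture("wrist"); cv2.imwrite("pics/w3.png",im[:130,180:480,::-1].repeat(2,0).repeat(2,1))
p=big(mask(im,(100,100,30),(125,255,255),(180,0,440,150))); p=p[p[:,1]>2]
P=c.ray(p,.079); C=np.array([.465,.281])
for w in (.01,.006,.003):
    d=np.linalg.norm(P-C,axis=1); Q=P[abs(d-.07)<w]; C,r=circ(Q); print("pot",C,r,len(Q))
n=pts(mask(im,(22,120,60),(35,255,255),(330,0,410,60))); print(n.min(0),n.max(0))
for z in (.07,.079): N=c.ray(n,z); d=np.linalg.norm(N-C,axis=1); print(z,ang(N.mean(0)-C),d.min(),d.max())
a=np.degrees(np.arctan2(*(N-C).T[::-1])); print(a.min(),a.max())
plan([.465,.281,.16],85)
E
```

```text
pot [0.46411196 0.2813047 ] 0.06864110989768636 397
pot [0.46480395 0.28142237] 0.06919306801830359 362
pot [0.46526418 0.28141357] 0.06945788873756614 336
[352   6] [385  42]
0.07 128.0754623250303 0.05524766453234119 0.07809568132324039
0.079 127.65186679416689 0.053769067101475054 0.07602198416864754
117.90985760105116 137.74706698405842
pos [0.5729 0.2788 0.3198] y-yaw 85.25 q7 35.5 F [-0.4  0.1 -3.8] w 0.0136 t 8.95
turn [-0.0001  0.0001  0.0007] shift [ 1.077 -0.072  1.598]
```

View pics/w3.png

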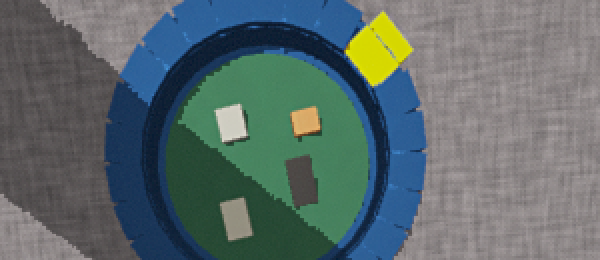

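The crop shows the yellow notch patch at about (378,50), which gives a notch angle of about 128°. The pot centre is about (0.465, 0.2815). Next I'll go above the rim and lower the lid.

Emit:
send_rows(rows=[[0,0,0,0.36,-0.02,0,1],[0,0,0,0.37,-0.02,0,1],[0,0,0,0.367,-0.024,0,1],[0,0,0,0,0,0.4,1],[0,0,0,0,0,0.4,1],[0,0,0,0,0,0.4,1],[0,0,0,0,0,0.4,1],[0,0,0,0,0,0.35,1],[0,0,0,0,0,0,1],[0,0,0,0,0,0,1]])

```text
time_s: 10.2
tool_pos: [0.4631, 0.2831, 0.1261]
ee_rot: [[-0.997, 0.082, 0.002], [0.082, 0.997, 0.001], [-0.001, 0.002, -1.0]]
contact_force: [0.4, 0.6, -4.1]
gripper_width: 0.0136
grip_force: 30.0
```

```bash
python3 - <<'E'
from h import *
plan([.4631,.2815,.1025],85)
im=capture("wrist"); 
import numpy as np
t=capture("top")[200:310,140:270]; s=capture("scene")[165:245,300:405]
a=cv2.resize(t,None,fx=4,fy=4); b=cv2.resize(s,None,fx=4,fy=4)[:, :]
h=max(a.shape[0],b.shape[0]); A=np.zeros((h,a.shape[1]+b.shape[1],3),np.uint8); A[:a.shape[0],:a.shape[1]]=a; A[:b.shape[0],a.shape[1]:]=b
A=cv2.resize(A,(790,int(h*790/A.shape[1]))); cv2.imwrite("pics/p4.png",A[:,:,::-1])
E
```

```text
pos [0.4631 0.2831 0.1261] y-yaw 85.32 q7 19.9 F [ 0.4  0.6 -4.1] w 0.0136 t 10.2
turn [0.0002 0.0002 0.0009] shift [-0.001 -0.016  0.236]
```

View pics/p4.png

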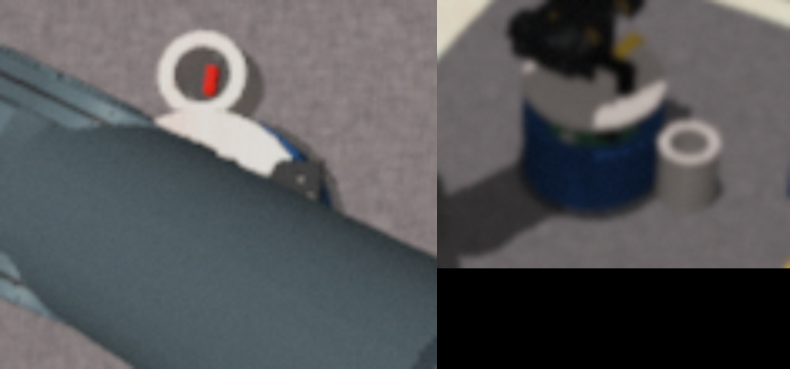

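The lid sits over the pot with a small gap showing in the scene view, and the well is clear at about (200,70) in the crop. Next I'll lower it.

Emit:
send_rows(rows=[[0,0,0.0009,0,-0.016,0.05,1],[0,0,0,0,0,0.05,1],[0,0,0,0,0,0.05,1],[0,0,0,0,0,0.04,1],[0,0,0,0,0,0,1],[0,0,0,0,0,0,1]])

```text
time_s: 11.1
tool_pos: [0.4619, 0.2808, 0.1058]
ee_rot: [[-0.996, 0.087, 0.0], [0.087, 0.996, 0.0], [-0.0, 0.0, -1.0]]
contact_force: [-0.3, 0.5, -4.0]
gripper_width: 0.0135
grip_force: 30.0
```

Emit:
send_rows(rows=[[0,0,0,0,0,0.02,1],[0,0,0,0,0,0.02,1],[0,0,0,0,0,0,1],[0,0,0,0,0,0,1]])

```text
time_s: 11.6
tool_pos: [0.4621, 0.2805, 0.1019]
ee_rot: [[-0.996, 0.087, 0.0], [0.087, 0.996, -0.0], [-0.0, -0.0, -1.0]]
contact_force: [-0.8, -2.9, 0.7]
gripper_width: 0.0135
grip_force: 30.2
```

Emit:
send_rows(rows=[[0,0,0,0,0,0.015,1],[0,0,0,0,0,0,1],[0,0,0,0,0,0,1]])

```text
time_s: 11.98
tool_pos: [0.4622, 0.2798, 0.1004]
ee_rot: [[-0.996, 0.087, 0.0], [0.087, 0.996, -0.002], [-0.0, -0.002, -1.0]]
contact_force: [-1.8, -6.5, 5.8]
gripper_width: 0.0137
grip_force: 30.7
```

Emit:
send_rows(rows=[[0,0,0,0,0,-0.01,1],[0,0,0,0,-0.015,0,1],[0,0,0,0,0,0,1],[0,0,0,0,0,0,1]])

```text
time_s: 12.48
tool_pos: [0.4618, 0.2799, 0.1012]
ee_rot: [[-0.996, 0.087, 0.0], [0.087, 0.996, 0.001], [-0.0, 0.001, -1.0]]
contact_force: [0.1, 0.2, -2.6]
gripper_width: 0.0136
grip_force: 30.2
```

Emit:
send_rows(rows=[[0,0,0,0,0,0.008,1],[0,0,0,0,0,0,1],[0,0,0,0,0,0,1]])

```text
time_s: 12.85
tool_pos: [0.4619, 0.2796, 0.1006]
ee_rot: [[-0.996, 0.087, 0.0], [0.087, 0.996, 0.001], [-0.0, 0.001, -1.0]]
contact_force: [0.6, 0.8, -0.1]
gripper_width: 0.0133
grip_force: 30.5
```

Emit:
send_rows(rows=[[0,0,-0.012,0,0,0,1],[0,0,-0.012,0,0,0,1],[0,0,-0.012,0,0,0,1],[0,0,-0.012,0,0,0,1],[0,0,0,0,0,0,1]])

```text
time_s: 13.48
tool_pos: [0.4627, 0.2791, 0.1006]
ee_rot: [[-0.977, -0.211, 0.001], [-0.211, 0.977, 0.0], [-0.001, 0.0, -1.0]]
contact_force: [2.4, -0.1, 1.4]
gripper_width: 0.0138
grip_force: 30.5
```

Emit:
send_rows(rows=[[0,0,-0.012,0,0,0,1],[0,0,-0.012,0,0,0,1],[0,0,-0.012,0,0,0,1],[0,0,0,0,0,0,1],[0,0,0,0,0,0,1]])

```text
time_s: 14.1
tool_pos: [0.4621, 0.2793, 0.1006]
ee_rot: [[-0.905, -0.425, 0.001], [-0.425, 0.905, 0.0], [-0.001, -0.0, -1.0]]
contact_force: [3.1, 0.4, 0.7]
gripper_width: 0.0137
grip_force: 30.5
```

Emit:
send_rows(rows=[[0,0,-0.008,0,0,0,1],[0,0,-0.008,0,0,0,1],[0,0,-0.008,0,0,0,1],[0,0,-0.008,0,0,0,1],[0,0,0,0,0,0,1],[0,0,0,0,0,0,1]])

```text
time_s: 14.85
tool_pos: [0.461, 0.2787, 0.0998]
ee_rot: [[-0.802, -0.598, -0.001], [-0.598, 0.802, -0.001], [0.002, -0.0, -1.0]]
contact_force: [-0.2, 0.3, -4.7]
gripper_width: 0.0139
grip_force: 30.0
```

The contact force vanished at 126.7°, so the key is over the notch. Now I'll seat the lid.

Emit:
send_rows(rows=[[0,0,-0.002,0,0,0.02,1],[0,0,0,0,0,0.02,1],[0,0,0,0,0,0.02,1],[0,0,0,0,0,0,1],[0,0,0,0,0,0,1]])

```text
time_s: 15.48
tool_pos: [0.4616, 0.2793, 0.0946]
ee_rot: [[-0.793, -0.609, -0.0], [-0.609, 0.793, -0.0], [0.0, 0.0, -1.0]]
contact_force: [-1.6, -0.7, 0.6]
gripper_width: 0.0138
grip_force: 30.0
```

Emit:
send_rows(rows=[[0,0,0,0,0,0.015,1],[0,0,0,0,0,0,1],[0,0,0,0,0,0,1]])

```text
time_s: 15.85
tool_pos: [0.4617, 0.2793, 0.0945]
ee_rot: [[-0.793, -0.609, 0.001], [-0.609, 0.793, -0.001], [0.0, -0.001, -1.0]]
contact_force: [-5.1, -5.7, 17.4]
gripper_width: 0.0136
grip_force: 30.0
```

Emit:
send_rows(rows=[[0,0,0,0,0,-0.015,1],[0,0,0,0,0,0,-1],[0,0,0,0,0,0,-1],[0,0,0,0,0,0,-1],[0,0,0,0,0,0,-1],[0,0,0,0,0,0,-1],[0,0,0,0,0,0,-1],[0,0,0,0,0,-0.3,-1],[0,0,0,0,0,-0.5,-1],[0,0,0,0,0,-0.5,-1],[0,0,0,0,0,-0.5,-1],[0,0,0,0,0,0,-1]])

```text
time_s: 17.35
tool_pos: [0.4631, 0.2809, 0.278]
ee_rot: [[-0.793, -0.609, 0.006], [-0.609, 0.793, 0.003], [-0.006, -0.001, -1.0]]
contact_force: [0.5, -0.9, -0.9]
gripper_width: 0.088
grip_force: 0.0
```

```bash
python3 - <<'E'
from h import *
plan([.563,.297,.3],85)
c=Cam("wrist"); im=capture("wrist"); cv2.imwrite("pics/w5.png",im[:,:,::-1])
print("pot proj",c.proj([[.4645,.2805,.085],[.564,.297,.042]]))
E
```

```text
pos [0.4631 0.2809 0.278 ] y-yaw 127.49 q7 65.4 F [ 0.5 -0.9 -0.9] w 0.088 t 17.35
turn [0.0003 0.001  0.118 ] shift [-0.981  0.248 -0.22 ]
pot proj [[317.59108937 212.49189008]
 [271.32169697 287.138306  ]]
```

View pics/w5.png

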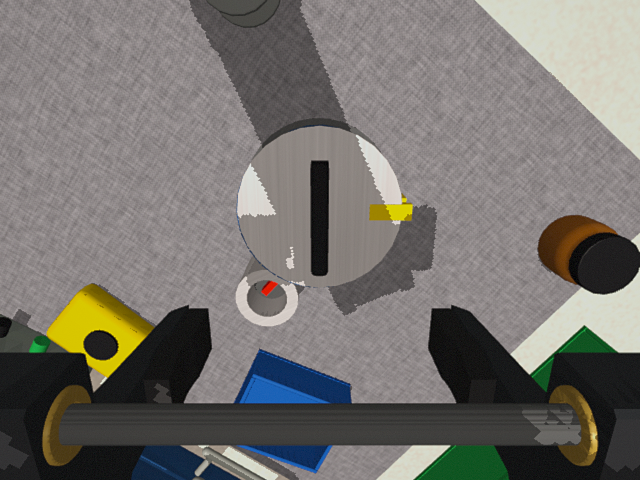

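The lid's flange is at (320,206) with its key in the yellow notch at (400,208). The well is at (267,297), with the red drive bar at (269,287) lying diagonally. I'll measure the well and the bar.

```bash
python3 - <<'E'
from h import *
c=Cam("wrist"); im=capture("wrist"); E=pts(cv2.Canny(cv2.cvtColor(im,cv2.COLOR_RGB2GRAY),40,120))
def fit(z,C,r0):
    P=c.ray(E,z); C=np.array(C)
    for w in (.006,.003,.002):
        d=np.linalg.norm(P-C,axis=1); Q=P[abs(d-r0)<w]; C,r=circ(Q)
    print(z,C.round(4),r.round(4),len(Q)); return C
L=fit(.085,[.4645,.2805],.07)
W=fit(.068,[.5635,.297],.03); fit(.068,W,.0195)
print("housing yaw",ang(W-L))
d=pts(mask(im,(0,150,60),(8,255,255),(245,270,300,310))); D=c.ray(d,.042); v=np.linalg.svd(D-D.mean(0),full_matrices=False)[2]
print("drive",D.mean(0),len(D),ang(v[0]),np.ptp(D@v[0]),np.ptp(D@v[1]))
k=pts(mask(im,(22,120,60),(35,255,255),(365,190,420,225))); K=c.ray(k,.085); print("key",ang(K.mean(0)-L))
E
```

```text
0.085 [0.4631 0.2809] 0.07 709
0.068 [0.5649 0.2955] 0.03 210
0.068 [0.5649 0.2954] 0.0192 141
housing yaw 8.149226873571218
drive [0.5660848  0.29477031] 133 -4.65929224598957 0.018249315460281856 0.00884258628661666
key 127.75123153528087
```

Emit:
send_rows(rows=[[0,0,0.0272,0,0,0,-1],[0,0,0.0272,0,0,0,-1],[0,0,0.0272,0,0,0,-1],[0,0,0.0272,0,0,0,-1],[0,0,0.0272,0,0,0,-1],[0,0,0.0272,0,0,0,-1],[0,0,0.0272,0,0,0,-1],[0,0,0.0272,0,0,0,-1],[0,0,0.0272,0,0,0,-1],[0,0,0.0272,0,0,0,-1],[0,0,0.0272,0,0,0,-1],[0,0,0.0272,0,0,0,-1],[0,0,0.0272,0,0,0,-1],[0,0,0.0272,0,0,0,-1],[0,0,0.0272,0,0,0,-1],[0,0,0.0272,0,0,0,-1],[0,0,0.0272,0,0,0,-1],[0,0,0.0272,0,0,0,-1],[0,0,0.0272,0,0,0,-1]])

```text
time_s: 19.82
tool_pos: [0.461, 0.2783, 0.2724]
ee_rot: [[0.856, 0.517, -0.003], [0.517, -0.856, -0.002], [-0.004, 0.0, -1.0]]
contact_force: [0.8, -0.4, 0.2]
gripper_width: 0.0881
grip_force: 0.0
```

Emit:
send_rows(rows=[[0,0,0,-0.27,0.4,0,-1],[0,0,0,-0.27,0.4,0,-1],[0,0,0,-0.27,0.4,0,-1],[0,0,0,-0.27,0.4,0,-1],[0,0,0,-0.27,0.4,0,-1],[0,0,0,-0.27,0.4,0,-1],[0,0,0,-0.27,0.4,0,-1],[0,0,0,-0.27,0.4,0,-1],[0,0,0,-0.27,0.4,0,-1],[0,0,0,-0.27,0.4,0,-1],[0,0,0,-0.27,0.4,0,-1],[0,0,0,-0.27,0.4,0,-1],[0,0,0,0,0,0,-1],[0,0,0,0,0,0,-1]])

```text
time_s: 21.58
tool_pos: [0.4352, -0.2982, 0.273]
ee_rot: [[0.853, 0.522, -0.002], [0.522, -0.853, 0.002], [-0.001, -0.003, -1.0]]
contact_force: [-0.1, 0.5, 0.2]
gripper_width: 0.088
grip_force: 0.0
```

```bash
python3 - <<'E'
from h import *
c=Cam("wrist"); im=capture("wrist"); cv2.imwrite("pics/w6.png",im[:,:,::-1])
h=big(mask(im,(0,180,60),(6,255,255))); (ctr,wh,_)=cv2.minAreaRect(h); bx=c.ray(cv2.boxPoints((ctr,wh,_)),.1335); print(ctr,wh,bx)
m=np.zeros(im.shape[:2],np.uint8); cv2.drawContours(m,[h],-1,1,-1); H=c.ray(pts(m),.1335)
v=np.linalg.svd(H-H.mean(0),full_matrices=False)[2]; print("handle",H.mean(0),ang(v[0]),np.ptp(H@v[0]),np.ptp(H@v[1]))
plan(np.r_[H.mean(0),.107],-58.5)
E
```

```text
(327.5355529785156, 223.00955200195312) (19.068387985229492, 118.19542694091797) [[ 0.39824908 -0.31734303]
 [ 0.47454934 -0.27260165]
 [ 0.48120406 -0.28391634]
 [ 0.40556596 -0.32979994]]
handle [ 0.44173616 -0.29986375] -148.68249757053476 0.08834329217574008 0.013804827830070088
pos [ 0.4356 -0.2977  0.2734] y-yaw -58.46 q7 -30.3 F [-0.2  0.5 -0.4] w 0.0879 t 21.62
turn [-0.0003  0.0001  0.0001] shift [0.041 0.05  1.664]
```

View pics/w6.png

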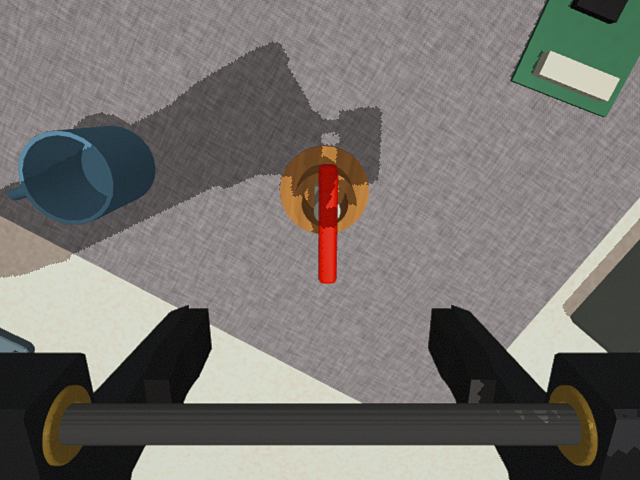

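The red handle is at (328,223), vertical in the image and aligned with the jaw. I'll descend and grip.

Emit:
send_rows(rows=[[0,0,0,0.028,0.048,0.3,-1],[0,0,0,0,0,0.4,-1],[0,0,0,0,0,0.4,-1],[0,0,0,0,0,0.4,-1],[0,0,0,0,0,0.16,-1],[0,0,0,0,0,0,-1],[0,0,0,0,0,0,1],[0,0,0,0,0,0,1],[0,0,0,0,0,0,1],[0,0,0,0,0,0,1],[0,0,0,0,0,0,1],[0,0,0,0,0,0,1],[0,0,0,0,0,0,1],[0,0,0,0,0,0,1]])

```text
time_s: 23.38
tool_pos: [0.4407, -0.3019, 0.1084]
ee_rot: [[0.853, 0.522, -0.0], [0.522, -0.853, 0.0], [-0.0, -0.0, -1.0]]
contact_force: [-0.5, 0.1, 1.4]
gripper_width: 0.0132
grip_force: 30.0
```

```bash
python3 - <<'E'
from h import *
plan([.44,-.3,.3],-58.5)
c=Cam("wrist"); im=capture("wrist"); o=get_obs()
m=mask(im,(0,180,60),(6,255,255)); n,l,st,ce=cv2.connectedComponentsWithStats(m); print([(s[:5].tolist()) for s in st[1:] if s[4]>40])
P=c.ray(pts(m),o['tool_pos'][2]+.0265); Q=(np.c_[P-o['tool_pos'][:2],np.zeros(len(P))]@o['ee_rot']); print(Q.min(0),Q.max(0))
cv2.imwrite("pics/w7.png",im[:,:,::-1])
E
```

```text
pos [ 0.4407 -0.3019  0.1084] y-yaw -58.55 q7 -31.7 F [-0.5  0.1  1.4] w 0.0132 t 23.38
turn [-0.      0.     -0.0001] shift [ 0.004 -0.02  -1.916]
[[298, 236, 43, 167, 6648], [302, 445, 36, 19, 574]]
[-4.33143901e-02 -7.24332648e-03 -3.86881656e-06] [4.61057395e-02 6.32750086e-03 3.82030700e-06]
```

Emit:
send_rows(rows=[[0,0,0,0,0,-0.1,1],[0,0,0,0,0,-0.3,1],[0,0,0,0,0,-0.35,1],[0,0,0,0,0,-0.35,1],[0,0,0,0,0,-0.35,1],[0,0,0,0,0,0,1],[0,0,0,0.321,-0.342,0,1],[0,0,0,0.321,-0.342,0,1],[0,0,0,0.321,-0.342,0,1],[0,0,0,0.321,-0.342,0,1],[0,0,0,0.321,-0.342,0,1],[0,0,0,0.321,-0.342,0,1],[0,0,0,0.321,-0.342,0,1],[0,0,0,0.321,-0.342,0,1],[0,0,0,0.321,-0.342,0,1],[0,0,0,0.321,-0.342,0,1],[0,0,0,0.321,-0.342,0,1],[0,0,0,0.321,-0.342,0,1],[0,0,0,0.321,-0.342,0,1]])

```text
time_s: 25.8
tool_pos: [0.5642, 0.296, 0.2517]
ee_rot: [[0.853, 0.522, -0.002], [0.522, -0.853, -0.001], [-0.003, 0.0, -1.0]]
contact_force: [-0.1, 0.4, -2.5]
gripper_width: 0.0137
grip_force: 30.0
```

Emit:
send_rows(rows=[[0,0,-0.0285,0,0,0,1],[0,0,-0.0285,0,0,0,1],[0,0,-0.0285,0,0,0,1],[0,0,-0.0285,0,0,0,1],[0,0,-0.0285,0,0,0,1],[0,0,-0.0285,0,0,0,1],[0,0,-0.0285,0,0,0,1],[0,0,-0.0285,0,0,0,1],[0,0,-0.0285,0,0,0,1],[0,0,-0.0285,0,0,0,1],[0,0,-0.0285,0,0,0,1],[0,0,-0.0285,0,0,0,1],[0,0,-0.0285,0,0,0,1],[0,0,-0.0285,0,0,0,1],[0,0,0,0,0,0,1],[0,0,0,0,0,0,1]])

```text
time_s: 27.8
tool_pos: [0.5644, 0.2948, 0.2526]
ee_rot: [[-0.996, 0.089, -0.001], [0.089, 0.996, -0.0], [0.001, -0.001, -1.0]]
contact_force: [-0.2, -0.0, -2.3]
gripper_width: 0.0134
grip_force: 30.0
```

```bash
python3 - <<'E'
from h import *
plan([.5659,.2952,.17],85.3)
c=Cam("wrist"); im=capture("wrist"); cv2.imwrite("pics/w8.png",im[:,:,::-1]); s=capture("scene"); 
a=cv2.resize(im,(480,360)); b=cv2.resize(s[130:250,300:405],(315,360)); cv2.imwrite("pics/p8.png",np.hstack([a,b])[:,:,::-1])
print(c.proj([[.565,.2955,.068],[.566,.295,.153]]))
E
```

```text
pos [0.5644 0.2948 0.2526] y-yaw 84.9 q7 31.3 F [-0.2 -0.  -2.3] w 0.0134 t 27.8
turn [-0.0001 -0.0002 -0.0011] shift [-0.014  0.005  0.826]
[[320.29794975 216.60962885]
 [319.94122874 251.34724332]]
```

View pics/p8.png

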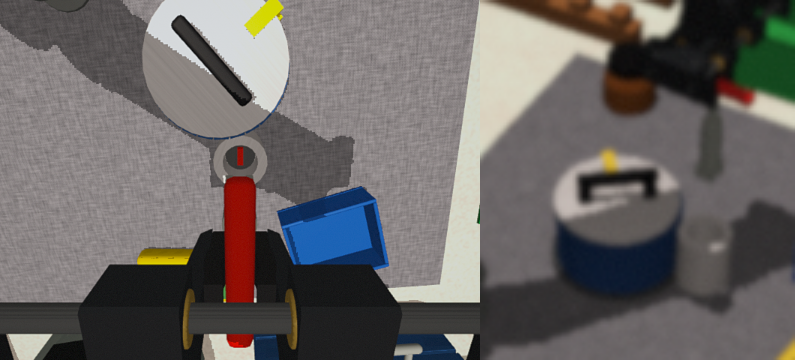

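In the wrist half, the red drive bar at about (240,155) lines up with the held handle. In the scene half, the lid sits flush. I'll do one lateral check of the drive bar.

```bash
python3 - <<'E'
from h import *
c=Cam("wrist"); im=capture("wrist"); o=get_obs()
d=pts(mask(im,(0,150,50),(8,255,255),(295,185,345,224))); D=c.ray(d,.042); v=np.linalg.svd(D-D.mean(0),full_matrices=False)[2]
print(len(d),D.mean(0),ang(v[0]),np.ptp(D@v[0]),np.ptp(D@v[1]))
print("drive in tool",o['ee_rot'].T@np.r_[D.mean(0)-o['tool_pos'][:2],0])
E=pts(cv2.Canny(cv2.cvtColor(im,cv2.COLOR_RGB2GRAY),40,120)[:232]); P=c.ray(E,.068); C=np.array([.565,.2955])
for w in (.005,.003,.002):
    dd=np.linalg.norm(P-C,axis=1); Q=P[abs(dd-.03)<w]; C,r=circ(Q)
print("well",C,r,len(Q)); plan(np.r_[C,.17],85.3)
# handle lateral in tool
h=pts(mask(im,(0,180,60),(6,255,255),(280,240,360,330))); H=c.ray(h,o['tool_pos'][2]+.0265); Q=np.c_[H-o['tool_pos'][:2],np.zeros(len(H))]@o['ee_rot']; print(Q.min(0),Q.max(0))
E
```

```text
199 [0.56331992 0.29520656] -4.84039490132651 0.021840810306205105 0.006309792275749571
drive in tool [1.31418115e-03 3.05041109e-05 1.88571572e-07]
well [0.56452571 0.29511098] 0.02997638868303352 196
pos [0.5646 0.2951 0.2532] y-yaw 85.0 q7 31.4 F [-0.3 -0.3 -3. ] w 0.0134 t 27.95
turn [-0.     -0.     -0.0008] shift [0.001 0.    0.832]
[ 1.50488458e-02 -6.83273168e-03  5.82220898e-07] [4.60166253e-02 6.68150046e-03 8.28776929e-06]
```

Emit:
send_rows(rows=[[0,0,-0.001,0,0,0.3,1],[0,0,0,0,0,0.3,1],[0,0,0,0,0,0.25,1],[0,0,0,0,0,0.15,1],[0,0,0,0,0,0,1],[0,0,0,0,0,0.05,1],[0,0,0,0,0,0.03,1],[0,0,0,0,0,0.03,1],[0,0,0,0,0,0,1],[0,0,0,0,0,0,1]])

```text
time_s: 29.2
tool_pos: [0.5648, 0.2951, 0.1425]
ee_rot: [[-0.997, 0.079, 0.0], [0.079, 0.997, 0.0], [-0.0, 0.0, -1.0]]
contact_force: [-0.2, -0.3, -1.7]
gripper_width: 0.0135
grip_force: 30.0
```

Emit:
send_rows(rows=[[0,0,0,0,0,0.03,1],[0,0,0,0,0,0.03,1],[0,0,0,0,0,0,1]])

```text
time_s: 29.58
tool_pos: [0.5645, 0.2949, 0.136]
ee_rot: [[-0.997, 0.079, -0.001], [0.079, 0.997, -0.0], [0.001, -0.0, -1.0]]
contact_force: [-1.0, 0.5, -1.1]
gripper_width: 0.014
grip_force: 30.0
```

Emit:
send_rows(rows=[[0,0,0,0,0,0.02,1],[0,0,0,0,0,0.02,1],[0,0,0,0,0,0.02,1],[0,0,0,0,0,0,1]])

```text
time_s: 30.08
tool_pos: [0.5648, 0.2951, 0.1304]
ee_rot: [[-0.997, 0.079, 0.0], [0.079, 0.997, 0.0], [-0.0, 0.0, -1.0]]
contact_force: [-0.4, 0.2, -1.1]
gripper_width: 0.0135
grip_force: 30.0
```

Emit:
send_rows(rows=[[0,0,0.012,0,0,0,1],[0,0,0.012,0,0,0,1],[0,0,0.012,0,0,0,1],[0,0,0.012,0,0,0,1],[0,0,0.012,0,0,0,1],[0,0,0.012,0,0,0,1],[0,0,0.012,0,0,0,1],[0,0,0.012,0,0,0,1],[0,0,0.012,0,0,0,1],[0,0,0.012,0,0,0,1],[0,0,0.012,0,0,0,1],[0,0,0.012,0,0,0,1],[0,0,0.012,0,0,0,1],[0,0,0.012,0,0,0,1],[0,0,0,0,0,0,1]])

```text
time_s: 31.95
tool_pos: [0.5648, 0.2954, 0.1304]
ee_rot: [[-0.423, 0.906, 0.0], [0.906, 0.423, 0.0], [0.0, 0.0, -1.0]]
contact_force: [0.9, 0.1, -1.3]
gripper_width: 0.0138
grip_force: 30.0
```

```bash
python3 - <<'E'
from h import *
plan([.5648,.2951,.1304],20); print(get_obs()['ft_torque'])
E
```

```text
pos [0.5648 0.2954 0.1304] y-yaw 25.03 q7 -25.7 F [ 0.9  0.1 -1.3] w 0.0138 t 31.95
turn [ 0.0001 -0.      0.014 ] shift [-0.002 -0.001  0.   ]
[ 0.13040935 -0.23420646  0.03227563]
```

Emit:
send_rows(rows=[[0,0,0.008,0,0,0,1],[0,0,0.008,0,0,0,1],[0,0,0.008,0,0,0,1],[0,0,0,0,0,0,1]])

```text
time_s: 32.45
tool_pos: [0.5648, 0.2952, 0.1304]
ee_rot: [[-0.283, 0.959, 0.0], [0.959, 0.283, 0.0], [0.0, 0.0, -1.0]]
contact_force: [1.1, 1.0, -1.4]
gripper_width: 0.0136
grip_force: 30.0
```

```bash
python3 - <<'E'
from h import *
plan([.5648,.2951,.1304],20); print(get_obs()['ft_torque'])
E
```

```text
pos [0.5648 0.2952 0.1304] y-yaw 16.44 q7 -33.1 F [ 1.1  1.  -1.4] w 0.0136 t 32.45
turn [ 0.0001 -0.     -0.0099] shift [-0.001 -0.001  0.   ]
[ 0.1451353  -0.35557684  0.1160889 ]
```

Emit:
send_rows(rows=[[0,0,0.008,0,0,0,1],[0,0,0.004,0,0,0,1],[0,0,0,0,0,0,1]])

```text
time_s: 32.83
tool_pos: [0.5648, 0.2952, 0.1304]
ee_rot: [[-0.21, 0.978, 0.0], [0.978, 0.21, 0.0], [0.0, 0.0, -1.0]]
contact_force: [1.5, 0.3, -2.1]
gripper_width: 0.0135
grip_force: 30.1
```

```bash
python3 - <<'E'
from h import *
plan([.5648,.2951,.1304],16.4); print(get_obs()['ft_torque'])
E
```

```text
pos [0.5648 0.2952 0.1304] y-yaw 12.1 q7 -36.9 F [ 1.5  0.3 -2.1] w 0.0135 t 32.83
turn [ 0.     -0.     -0.0119] shift [-0.001 -0.     0.   ]
[ 0.13482703 -0.29605546  0.24379356]
```

Emit:
send_rows(rows=[[0,0,-0.011,0,0,0,1],[0,0,-0.011,0,0,0,1],[0,0,0,0,0,-0.06,1],[0,0,0,0,0,-0.1,1],[0,0,0,0,0,-0.2,1],[0,0,0,0,0,-0.3,1],[0,0,0,0,0,-0.35,1],[0,0,0,0,0,-0.22,1],[0,0,0,0,0,0,1]])

```text
time_s: 33.95
tool_pos: [0.5657, 0.296, 0.2565]
ee_rot: [[-0.341, 0.94, 0.004], [0.94, 0.341, 0.002], [0.001, 0.005, -1.0]]
contact_force: [-0.2, 0.5, -2.0]
gripper_width: 0.0134
grip_force: 30.0
```

```bash
python3 - <<'E'
from h import *
plan([.4407,-.3019,.2526],20)
c=Cam("wrist"); im=capture("wrist"); o=get_obs(); u,v=c.proj([.5645,.295,.042])[0].astype(int); print(u,v)
cv2.imwrite("pics/w9.png",im[:,:,::-1])
for n in ("wrist","top"):
    c=Cam(n); im=capture(n); u,v=c.proj([.5645,.295,.042])[0].astype(int); r=25 if n=="wrist" else 12
    d=pts(mask(im,(0,150,50),(8,255,255),(u-r,max(v-r,0),u+r,v+r))); D=c.ray(d,.042); V=np.linalg.svd(D-D.mean(0),full_matrices=False)[2]; print(n,len(d),D.mean(0),ang(V[0]),np.ptp(D@V[0]),np.ptp(D@V[1]))
E
```

```text
pos [0.5657 0.296  0.2565] y-yaw 19.91 q7 -26.3 F [-0.2  0.5 -2. ] w 0.0134 t 33.95
turn [ 0.0007 -0.0001 -0.0002] shift [-5.191 -3.219  0.039]
317 208
wrist 204 [0.56376896 0.29642863] -64.41789447721015 0.022508624562765353 0.007615466434883977<stdin>:7: RuntimeWarning: Mean of empty slice.
  ret = um.true_divide(
Traceback (most recent call last):
IndexError: index 0 is out of bounds for axis 0 with size 0
```

The drive bar now lies at -64.4°, a lock angle of about 1.25 rad, so it's at the stop. I'll get the stand centre from the earlier wrist picture.

```bash
python3 - <<'E'
from h import *
o=get_obs(); c=Cam("wrist"); Rt=c.R@o['ee_rot']; tt=c.R@o['tool_pos']+c.t   # tool->cam
R6=np.array([[.853,.522,-.002],[.522,-.853,.002],[-.001,-.003,-1]]); p6=np.array([.4355,-.2979,.2733])
c.R=Rt@R6.T; c.t=tt-c.R@p6
im=cv2.imread("pics/w6.png")[:,:,::-1].copy()
h=big(mask(im,(0,180,60),(6,255,255))); print("check handle",c.ray(cv2.boxPoints(cv2.minAreaRect(h)),.1335).mean(0))
m=mask(im,(8,110,60),(18,255,255),(270,135,380,245)); p=big(m); H=cv2.convexHull(p)[:,0]
for z in (0.,.01,.065): print(z,circ(c.ray(H,z)))
E=pts(cv2.Canny(cv2.cvtColor(im,cv2.COLOR_RGB2GRAY),40,120)); 
for z,r0 in ((.065,.028),(.065,.0205),(.008,.045)):
    P=c.ray(E,z); C=np.array([.44,-.3])
    for w in (.006,.004,.002):
        d=np.linalg.norm(P-C,axis=1); Q=P[abs(d-r0)<w]; C,r=circ(Q)
    print(z,C,r,len(Q))
t=cv2.imread("pics/top0.png")[:,:,::-1].copy(); c=Cam("top")
p=big(mask(t,(8,110,60),(18,255,255),(430,255,475,305))); print("top",circ(c.ray(cv2.convexHull(p)[:,0],.01)))
E
```

```text
check handle [ 0.44098663 -0.30010004]
0.0 (array([ 0.4399454 , -0.29884971]), np.float64(0.04570277724554589))
0.01 (array([ 0.44154136, -0.29778217]), np.float64(0.04461516613065741))
0.065 (array([ 0.45031914, -0.29191066]), np.float64(0.03863330499877905))
0.065 [ 0.44080336 -0.29804749] 0.02802199987443882 147
0.065 [ 0.43960273 -0.29916468] 0.020267822552299943 162
0.008 [ 0.44122261 -0.29752043] 0.04510894225818825 180
top (array([ 0.43794744, -0.29677922]), np.float64(0.04421451316600901))
```

Emit:
send_rows(rows=[[0,0,0,-0.398,-0.2465,0,1],[0,0,0,-0.398,-0.2465,0,1],[0,0,0,-0.398,-0.2465,0,1],[0,0,0,-0.398,-0.2465,0,1],[0,0,0,-0.398,-0.2465,0,1],[0,0,0,-0.398,-0.2465,0,1],[0,0,0,-0.398,-0.2465,0,1],[0,0,0,-0.398,-0.2465,0,1],[0,0,0,-0.398,-0.2465,0,1],[0,0,0,-0.398,-0.2465,0,1],[0,0,0,-0.398,-0.2465,0,1],[0,0,0,-0.398,-0.2465,0,1],[0,0,0,-0.398,-0.2465,0,1],[0,0,0,0,0,0,1],[0,0,0,0,0,0,1]])

```text
time_s: 35.98
tool_pos: [0.4396, -0.2995, 0.2526]
ee_rot: [[-0.341, 0.94, -0.001], [0.94, 0.341, 0.002], [0.002, -0.0, -1.0]]
contact_force: [-0.4, 0.6, -1.9]
gripper_width: 0.0135
grip_force: 30.0
```

```bash
python3 - <<'E'
from h import *
plan([.4408,-.2994,.1090],20)
E
```

```text
pos [ 0.4396 -0.2995  0.2526] y-yaw 19.95 q7 40.6 F [-0.4  0.6 -1.9] w 0.0135 t 35.98
turn [-0.0001 -0.0003 -0.0001] shift [-0.003  0.011  1.436]
```

Emit:
send_rows(rows=[[0,0,0,0,0.01,0.3,1],[0,0,0,0,0,0.3,1],[0,0,0,0,0,0.2,1],[0,0,0,0,0,0.2,1],[0,0,0,0,0,0.15,1],[0,0,0,0,0,0.15,1],[0,0,0,0,0,0.08,1],[0,0,0,0,0,0,1],[0,0,0,0,0,0,1]])

```text
time_s: 37.1
tool_pos: [0.4412, -0.3005, 0.1159]
ee_rot: [[-0.341, 0.94, 0.001], [0.94, 0.341, -0.0], [-0.001, 0.001, -1.0]]
contact_force: [-0.3, -1.1, -2.1]
gripper_width: 0.0137
grip_force: 30.0
```

Emit:
send_rows(rows=[[0,0,0,0,0,0.03,1],[0,0,0,0,0,0.02,1],[0,0,0,0,0,0,1],[0,0,0,0,0,0,1]])

```text
time_s: 37.6
tool_pos: [0.4408, -0.3002, 0.1104]
ee_rot: [[-0.341, 0.94, -0.0], [0.94, 0.341, -0.0], [-0.0, -0.0, -1.0]]
contact_force: [-0.1, -0.1, -0.8]
gripper_width: 0.0137
grip_force: 30.0
```

Emit:
send_rows(rows=[[0,0,0,0,0,0.015,1],[0,0,0,0,0,0,1],[0,0,0,0,0,0,-1],[0,0,0,0,0,0,-1],[0,0,0,0,0,0,-1],[0,0,0,0,0,0,-1],[0,0,0,0,0,0,-1],[0,0,0,0,0,0,-1],[0,0,0,0,0,-0.3,-1],[0,0,0,0,0,-0.5,-1],[0,0,0,0,0,-0.5,-1],[0,0,0,0,0,-0.3,-1],[0,0,0,0,0,0,-1],[0,0,0,0,0,0,-1],[0,0,0,0,0,0,-1]])

```text
time_s: 39.48
tool_pos: [0.4401, -0.2998, 0.2675]
ee_rot: [[-0.341, 0.94, -0.002], [0.94, 0.341, 0.001], [0.002, -0.001, -1.0]]
contact_force: [0.2, -0.1, 0.3]
gripper_width: 0.0884
grip_force: 0.0
```

```bash
python3 - <<'E'
from h import *
plan([.44,-.3,.26],20)
im=capture("wrist"); s=capture("scene"); a=cv2.resize(im,(480,360)); b=cv2.resize(s[160:360,190:395],(315,360)); cv2.imwrite("pics/p10.png",np.hstack([a,b])[:,:,::-1])
E
```

```text
pos [ 0.4401 -0.2998  0.2675] y-yaw 19.94 q7 40.9 F [ 0.2 -0.1  0.3] w 0.0884 t 39.48
turn [-0.0002 -0.0003 -0.0002] shift [-0.001 -0.001  0.075]
```

View pics/p10.png

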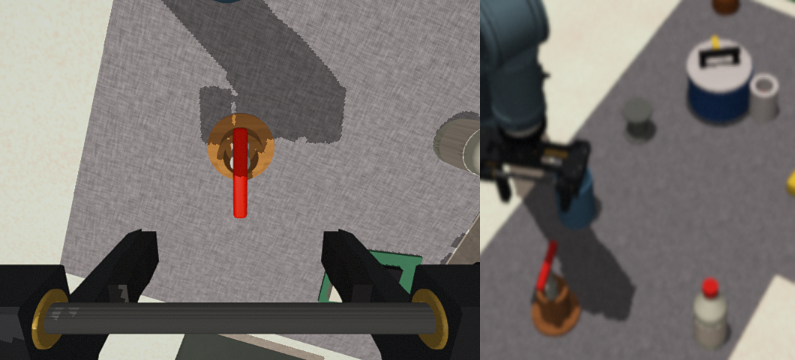

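The wrench stands upright in its stand, with its handle at (240,172) in the wrist half. In the scene half, the lid is seated and the bystanders haven't moved. I'll hand in.

```bash
python3 -c "
from workcell import *
print(hand_in())"
```

```text
the job is handed in; nothing more can be done
None
```

I handed the job in at about 40 s: by my measurements the lid is seated with its key in the notch, the lock is at its stop (about 1.25 rad), and the wrench is back in its stand; the hand-in returned no verdict.

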